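# Closing-time switch check

### The arm

A 6-joint arm with a two-finger parallel gripper is mounted at the origin on the work surface. World frame = base frame: x ahead of the robot, y to its left, z up, the work surface at z = 0. Lengths are in m, angles in rad, forces in N, time in s.
With the tool pointing down it reaches from about 0.3 to 0.775 m from the base axis. Payload 14.6 kg.
Tool frame: the origin (TCP) lies on the centre line of the jaws, within the pads' length; the fingertips stand 19 mm ahead of it and the grasp point (between the pads) is the TCP; z points along the fingers, y is the direction in which the jaws open and shut (so a half turn about z gives the same grasp; the last joint's range is limited). The gripper opens to 94 mm and grips with 3 to 60 N. Pads are 16 mm wide; open, the fingers measure 119 mm over their backs; the gripper's body (75 mm by 177 mm) begins 78 mm behind the grasp point.
Start: joints at [1.156, 0.3, 1.521, -0, 1.321, -0.067], TCP at [0.187, 0.517, 0.224] pointing down, gripper open.
Joint ranges: [-3.03, 3.03], [-0.79, 2.21], [0.23, 2.52], [-1.04, 4.18], [0, 3.07], [-2.55, 2.55]. Speed limits (rad/s): [2.22, 2.22, 2.57, 3.14, 3.14, 3.14].

### API

Orientations are given as [roll, pitch, yaw] about the fixed x, y, z axes, in that order (R = Rz(yaw) Ry(pitch) Rx(roll)).
In Python, from station import ctrl gives the robot as it stands. The module is installed in compiled form; this text tells all that it offers.
- The arm moves only by the shell command python3 -m creep 'ROWS' [FORCE]. ROWS is a JSON object of lists of equal length, an entry for each row: "translation": the shift along the world's x, y, z in mm, a list of three; "yaw": the turn about the world's z in rad; "gripper": the closure in counts, from 0 (fully open) to 255 (shut). A call has 1 to 5 rows; each row is the pose to reach, as a shift and turn from the pose measured when the call began; what a row does not reach only later rows make up. A row lasts 1/12 s, in which the tool goes at most 41.7 mm and 7.16 degrees, less where a joint would pass 70% of its speed; a pose out of reach is approached as far as the arm can. A call with a gripper value outside its range is refused whole. The fingers move at their own pace and stop on an object; FORCE is the grip in N (left out, the last holds). Time passes only in rows, so rows that repeat a pose let the fingers close. It gives the time, the measured TCP pose, the force and the opening at its end, in the units of the state.
- ctrl.get_obs(): the state, without advancing time (a new reading comes with each control period).
- ctrl.camera(name): name is "scene" or "top" or "wrist"; returns a dict with "pixels" (384x512x3 uint8, red, green, blue), "depth" (384x512 float32, m along the optical axis (not along the pixel's ray), 0 where there is no reading), "fx", "fy", "cx", "cy" (pixels), "R" (3x3) and "t" (3): a world point X has camera coordinates R X + t; the wrist camera has in their place "tool_from_camera" (4x4, takes a point from camera to tool coordinates, whose origin is the TCP and whose axes are the flange's). Camera axes: x right, y down, z forward; pixel columns grow to the right and rows downward; lengths in m; the calibration is good to about 2 mm. A picture is of the moment at which its call begins: read the wrist's pose just before it.
- ctrl.hand_in(): hands the job in, once; it reports no verdict.
The state is a dict: "time_s": time; "qpos": joint angles; "joint_vel": joint speeds; "tau": joint torques, N m; "ee_pos": TCP position; "eef_rot": TCP orientation; "force": force on the tool from outside, world axes, zero at the start; "moment": the same for the moment, N m; "grip_width": finger opening in m.
Only numpy, scipy, OpenCV 4.12 (cv2) and the standard library are available. Lean on these libraries where they do the work, as an engineer would, in place of code of your own. Each camera call takes 0.05 s, during which the arm holds its last target. There are 200 camera calls.

### The job

It is closing time at the smithy and the mains is already off, so nothing shows which machines were left switched on. Feel the three push-lock switches under the open rain cover, click off each one that is still locked in so that it springs fully out, without switching on any that is already out, then swing the cover gently down until it is fully shut. Press no harder than the switches need and leave everything else on the bench where it is.

Things in the scene. Friction and masses are not known exactly. Their poses are not given: they have to be found in the camera images.
- station: Switch station: grey cast box fixed to the bench, 210 mm long (x), 116 wide (y), flat top 56 mm above the bench; origin at the centre of its underside, z up. On top, in a row along x, three identical push-lock switches: black round cap 34 mm across in a steel bezel 47 mm across, 7 mm high. At least one is on and one off; caps are not tracked. A conduit elbow leaves its +x end, to x = 172 mm.
- switch_near (a point): Point on the flat top on the axis of the switch nearest the robot, axes as the station's. Each switch: OFF = cap standing out, its top 20 mm above the flat top; ON = locked in, its top 4 mm lower. Below 7.4 mm of press from the out height nothing changes; pressed to its hard stop, 8.5 to 9.5 mm below the out height, and let go, it changes state
- switch_mid (a point): Point on the flat top on the axis of the middle switch, 62 mm from the others. Force at each cap: it starts to give at about 5 N when out, 6 N when locked in, and clicks over at 10 to 12 N just before its hard stop. A touch of 2 to 4 N therefore finds the height of its top. More than 30 N breaks a cap, more than 40 N the box or cover
- switch_far (a point): Point on the flat top on the axis of the switch farthest from the robot; axes as the station's
- cover (a joint): Angle of the rain cover, rad: 0 fully shut, 2.1 leaning fully back. Grey steel hood 218 mm long, 126 wide, 29 deep, open below, 0.28 kg. Hinge line along the station's x at y = +62.5 mm, 59 mm above the bench; it opens up and over to the station's +y side. Stiff hinge: it stays at any angle and takes 1 to 4 N at the free edge to swing. Shut, its top is 88 mm above the bench
- cover_edge (a point): Middle of the cover's free edge, where outer face and front skirt meet: 124.5 mm from the hinge line along the cover, 27.5 mm above that line when shut (1.5 mm under the outer face). Axes as the station's when shut: z out of the outer face, -y from hinge to free edge. A tab 50 mm long sticks out 12 mm from the skirt's lower rim, 26 mm below
- hammer: Bystander: hammer with a 300 mm wooden handle lying on the bench; leave it
- wire_brush: Bystander: hand brush, 220 mm, lying; leave it
- tin_bowl: Bystander: aluminium bowl, 120 mm across, 45 mm high; leave it
- chalk_tin: Bystander: closed steel tin, 60 mm across, 50 mm high, standing just before the station; leave it
- bar_stub: Bystander: flat steel bar 130 x 30 x 8 mm lying along the station's -y side; leave it
- spike: Bystander: rail spike, 150 mm long, 24 mm high, lying on the station's +y side behind the cover; leave it
- tongs: Bystander: smith's tongs, 330 mm, lying; leave it

How it is judged:
By the outcome, as a careful person would: the job done as asked, in the order asked, and still so for the second after the job is handed in, with the robot touching nothing.
It also fails if it takes over 72 s, if anything falls off the work surface, if the arm or the gripper's body presses on something with over 40 N, if the wrist force passes 120 N, or if a joint passes its speed limit or range.

## Working session

There is one attempt and no reset: what is moved stays moved. The work goes in short steps, Python scripts to look and compute and a shell command to move; the robot and the scene stay as the last step left them, time stands still between calls to the robot, and variables do not carry over. Pictures are saved under pics/ and viewed, about 8 in all and at most 12, crops included, and the job is handed in when it is done.

```bash
mkdir -p pics; ls; python3 - <<'E'
from station import ctrl
import cv2,numpy as np
o=ctrl.get_obs(); print({k:np.round(v,3) for k,v in o.items()})
for n in("top","scene"):
    c=ctrl.camera(n); np.savez(n+".npz",**c)
    cv2.imwrite(f"pics/{n}0.png",cv2.resize(c["pixels"][:,:,::-1],(800,600)))
    print(n,c["fx"],c["cx"],c["cy"],np.round(c["R"],3).tolist(),np.round(c["t"],3))
E
```

```text
pics
{'time_s': np.float64(0.0), 'qpos': array([ 1.156,  0.3  ,  1.522,  0.   ,  1.321, -0.067]), 'joint_vel': array([-0.001, -0.002,  0.001, -0.001,  0.   , -0.   ]), 'tau': array([ 0.0000e+00, -5.3180e+01, -3.5274e+01,  7.1000e-02,  2.4000e-02,
        0.0000e+00]), 'ee_pos': array([0.187, 0.517, 0.224]), 'eef_rot': array([-3.14 , -0.   ,  2.794]), 'force': array([-0.418,  0.165, -0.171]), 'moment': array([-0.013,  0.019,  0.026]), 'grip_width': np.float64(0.094)}
top 468.03312797977424 262.0893457186515 190.1054930866093 [[-0.0, -1.0, 0.002], [-0.986, 0.0, -0.167], [0.167, -0.002, -0.986]] [0.014 0.468 1.343]
scene 470.7142708501767 253.32049553238997 185.78403323636647 [[-0.36, 0.933, -0.005], [0.594, 0.225, -0.772], [-0.719, -0.281, -0.635]] [ 0.158 -0.202  1.751]
```

View pics/top0.png

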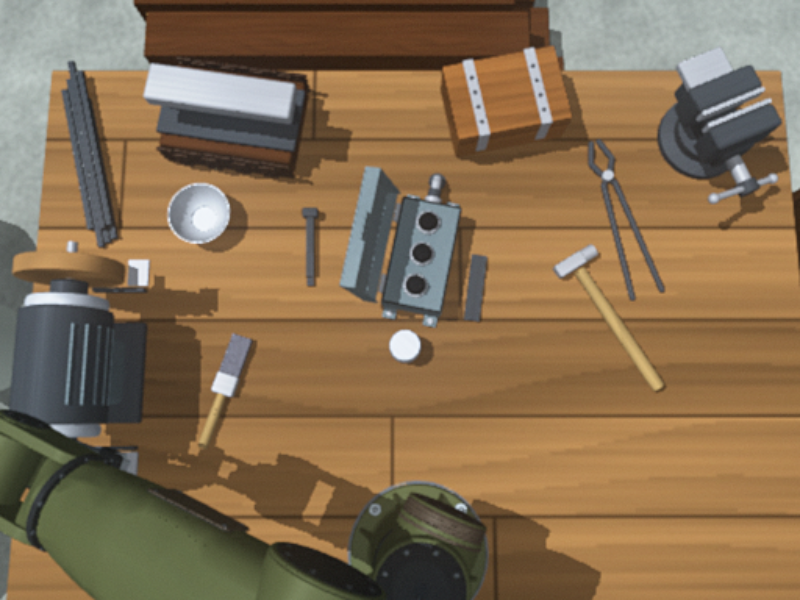

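View pics/scene0.png

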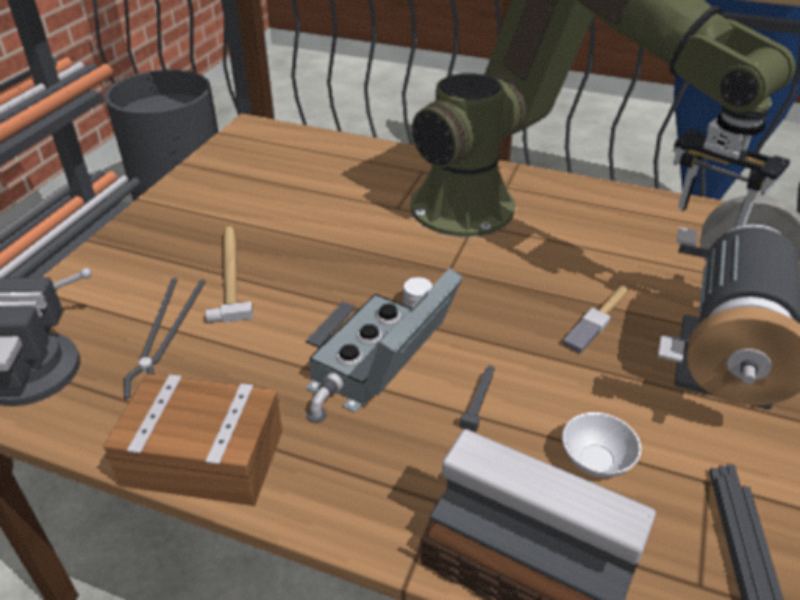

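The top view shows the station with caps at about (416,286), (422,253) and (428,222). The cover stands open on its left, at x 345–395, with the chalk tin in front at (405,346). The bar is on the right at (477,288) and the spike on the left at (311,245).

```bash
cat > h.py <<'E'
import numpy as np,cv2
def load(n): return dict(np.load(n+".npz"))
def ray(c,u,v,z):
    C=-c["R"].T@c["t"]; d=c["R"].T@np.array([(u-c["cx"])/c["fx"],(v-c["cy"])/c["fy"],1])
    return C+d*(z-C[2])/d[2]
def cloud(c):
    v,u=np.mgrid[:384,:512]; d=c["depth"]
    P=np.stack([(u-c["cx"])/c["fx"]*d,(v-c["cy"])/c["fy"]*d,d],-1)
    return (P-c["t"])@c["R"]
def caps(c,box,z):
    g=c["pixels"].max(2); m=np.zeros_like(g); x0,y0,x1,y1=box
    m[y0:y1,x0:x1]=(g[y0:y1,x0:x1]<55)
    n,l,s,ce=cv2.connectedComponentsWithStats(m)
    for i in range(1,n):
        if s[i,4]>30: print(s[i],ce[i],np.round(ray(c,*ce[i],z),4))
E
python3 - <<'E'
from h import *
t=load("top"); s=load("scene")
caps(t,(255,130,285,195),.074); caps(s,(210,185,262,235),.074)
for c,box in((t,(215,100,300,212)),(s,(195,165,300,265))):
    P=cloud(c)[box[1]:box[3],box[0]:box[2]].reshape(-1,3); z=P[:,2]
    m=(abs(z-.056)<.004); 
    print("top face",m.sum(),np.median(z[m]),cv2.minAreaRect(P[m][:,:2].astype(np.float32)*1000))
    # cover: high points
    h=(z>.1)&(z<.3); print("cover",h.sum(),P[h].min(0),P[h].max(0))
    np.save("cov%d.npy"%(c is s),P[(z>.1)&(z<.3)])
# tin
c=t; print(ray(t,405*.64,346*.64,.05))
E
```

```text
[269 136  11  11  94] [273.75531915 141.29787234] [ 0.6071 -0.0207  0.074 ]
[264 156  12  12 100] [269.71 161.56] [ 0.5462 -0.0087  0.074 ]
[260 177  12  11 100] [265.69 181.9 ] [0.486  0.0031 0.074 ]
[243 195  11   9  77] [247.87012987 199.14285714] [0.4974 0.0064 0.074 ]
[231 208  11   9  69] [235.79710145 212.02898551] [ 0.5597 -0.0048  0.074 ]
[218 221  11   9  79] [222.98734177 225.2278481 ] [ 0.6201 -0.0168  0.074 ]
top face 2288 0.05611090102124171 ((553.9971923828125, 6.1267852783203125), (149.42039489746094, 224.21249389648438), 79.0618667602539)
cover 982 [0.45634892 0.0426204  0.10008993] [0.67790739 0.13182167 0.1970312 ]
top face 1272 0.05628056810680014 ((516.3547973632812, 16.149093627929688), (151.5834503173828, 315.40545654296875), 78.94131469726562)
cover 1351 [0.46274365 0.04356678 0.10004306] [0.68407464 0.13505914 0.19207629]
[0.37398453 0.02185993 0.05      ]
```

```bash
python3 - <<'E'
from h import *
t=load("top"); s=load("scene")
e=np.array([.981,-.193]);n=np.array([.193,.981])
for c,box in((t,(255,130,285,195)),(s,(210,185,262,235))):
    P=cloud(c)[box[1]:box[3],box[0]:box[2]]; m=c["pixels"][box[1]:box[3],box[0]:box[2]].max(2)<55
    k,l,st,ce=cv2.connectedComponentsWithStats(m.astype(np.uint8))
    for i in range(1,k):
        if st[i,4]>30:
            Q=P[l==i]; Q=Q[Q[:,2]>.069]; print(len(Q),np.round(np.median(Q,0),4),np.round((Q.min(0)+Q.max(0))/2,4))
mid=np.array([.549,-.008])
for k in(0,1):
    Q=np.load(f"cov{k}.npy"); yz=np.c_[(Q[:,:2]-mid)@n,Q[:,2]]; xs=(Q[:,:2]-mid)@e
    print("x",xs.min(),xs.max()); 
    for z in np.arange(.1,.2,.012):
        b=yz[abs(yz[:,1]-z)<.006,0]
        if len(b): print(round(z,3),len(b),np.round(np.percentile(b,[0,10,50,90,100]),4))
E
python3 -m creep '{"translation":[[0,0,40],[0,0,80],[20,-30,100],[42,-62,100],[64,-94,100]],"yaw":[-0.12,-0.24,-0.36,-0.48,-0.6],"gripper":[255,255,255,255,255]}' 10
```

```text
81 [ 0.6078 -0.0214  0.0723] [ 0.6089 -0.0215  0.074 ]
82 [ 0.5479 -0.0067  0.0722] [ 0.4001 -0.004   0.7358]
97 [0.4857 0.0022 0.0758] [0.4859 0.0036 0.0761]
67 [0.4978 0.006  0.0754] [0.9589 0.1911 0.5134]
56 [ 0.5567 -0.0062  0.0718] [ 0.5541 -0.0066  0.0732]
66 [ 0.6175 -0.0187  0.0722] [1.019  0.1789 0.5134]
x -0.11020556466949596 0.10934047178081728
0.1 67 [0.0726 0.0888 0.1005 0.1018 0.1026]
0.112 42 [0.0751 0.078  0.0991 0.1019 0.1039]
0.124 21 [0.0777 0.0801 0.0865 0.1025 0.1078]
0.136 18 [0.0833 0.0844 0.0942 0.1049 0.1099]
0.148 14 [0.0862 0.0869 0.0929 0.1088 0.1147]
0.16 17 [0.0882 0.0901 0.0997 0.1205 0.1234]
0.172 634 [0.0935 0.0991 0.1114 0.1208 0.1237]
0.184 149 [0.0943 0.0956 0.0989 0.1071 0.1131]
0.196 20 [0.099  0.0995 0.1016 0.1033 0.1037]
x -0.10923063317291085 0.1151764100960362
0.1 42 [0.0743 0.0822 0.1054 0.1071 0.1074]
0.112 103 [0.0763 0.0863 0.1082 0.1106 0.1111]
0.124 95 [0.0809 0.0907 0.1113 0.1138 0.1148]
0.136 107 [0.0844 0.0946 0.1152 0.1173 0.1189]
0.148 122 [0.0875 0.0977 0.1182 0.1199 0.1209]
0.16 106 [0.0901 0.1005 0.1213 0.1232 0.1249]
0.172 658 [0.0939 0.1024 0.1134 0.1233 0.1263]
0.184 103 [0.0971 0.0985 0.1028 0.1075 0.1105]
0.196 15 [0.1028 0.1033 0.104  0.1064 0.1067]
time_s: 0.52
ee_pos: [0.2517, 0.4219, 0.3248]
eef_rot: [3.141, -0.001, 2.189]
force: [0.2, 0.1, -0.1]
grip_width: 0.0643
```

```bash
python3 -m creep '{"translation":[[22,-33,0],[45,-66,0],[68,-99,0],[91,-132,0],[114,-165,0]],"yaw":[-0.12,-0.24,-0.36,-0.48,-0.6],"gripper":[255,255,255,255,255]}'
python3 -m creep '{"translation":[[22,-33,0],[45,-66,0],[68,-99,0],[91,-132,0],[114,-165,0]],"yaw":[-0.12,-0.21,-0.21,-0.21,-0.21],"gripper":[255,255,255,255,255]}'

```

```text
time_s: 0.93
ee_pos: [0.3662, 0.2551, 0.3247]
eef_rot: [3.141, -0.001, 1.584]
force: [0.4, 0.7, -0.3]
grip_width: 0.0307
time_s: 1.35
ee_pos: [0.4809, 0.0881, 0.3246]
eef_rot: [3.141, -0.001, 1.373]
force: [0.5, 0.5, -0.1]
grip_width: 0.0005
```

```bash
python3 -m creep '{"translation":[[22,-32,0],[45,-64,0],[68,-96,0],[68,-96,0],[68,-96,0]],"yaw":[0.0,0,0,0,0],"gripper":[255,255,255,255,255]}'
cat >> h.py <<'E'
def wrist(name):
    from station import ctrl
    from scipy.spatial.transform import Rotation as Ro
    o=ctrl.get_obs(); c=ctrl.camera("wrist")
    T=np.eye(4); T[:3,:3]=Ro.from_euler("xyz",o["eef_rot"]).as_matrix(); T[:3,3]=o["ee_pos"]
    W=T@c["tool_from_camera"]; c["R"]=W[:3,:3].T; c["t"]=-c["R"]@W[:3,3]
    print("cam at",np.round(W[:3,3],3),"axis",np.round(W[:3,2],3)); c.pop("tool_from_camera"); np.savez(name+".npz",**c)
    cv2.imwrite(f"pics/{name}.png",c["pixels"][:,:,::-1]); return c
E
python3 -c "
from h import *
c=wrist('w1'); caps(c,(0,0,512,384),.074)"
```

```text
time_s: 1.77
ee_pos: [0.5493, -0.0093, 0.3235]
eef_rot: [-3.14, -0.0, 1.371]
force: [-1.0, -0.2, 0.6]
grip_width: 0.0008
cam at [0.563 0.061 0.485] axis [-0.051 -0.243 -0.969]
[204   0  82  20 191] [244.39267016   9.28272251] [0.5686 0.1824 0.074 ]
[288   0  13   6  52] [293.88461538   2.19230769] [0.629 0.178 0.074]
[185 123   6  78 111] [187.01801802 159.10810811] [0.4531 0.0184 0.074 ]
[187 122 148  78 360] [283.17777778 134.09166667] [0.5881 0.0256 0.074 ]
[203 151  25  26 519] [214.91522158 163.71098266] [0.4891 0.0047 0.074 ]
[247 151  26  26 516] [259.13565891 163.45348837] [ 0.5487 -0.007   0.074 ]
[291 151  26  26 525] [303.39238095 163.41142857] [ 0.6082 -0.019   0.074 ]
[  0 190  14  60 217] [  9.29953917 224.12903226] [ 0.1765 -0.0224  0.074 ]
[192 200 135   2 154] [259.48701299 200.12337662] [ 0.5388 -0.0585  0.074 ]
[255 217   4  70 116] [256.61206897 254.29310345] [ 0.518  -0.1398  0.074 ]
[260 217   3  73 166] [260.71084337 254.1746988 ] [ 0.524  -0.1408  0.074 ]
[ 156  255   97   39 3091] [208.49466192 273.07214494] [ 0.4406 -0.1558  0.074 ]
[ 265  255   97   36 3071] [309.02637577 273.02149137] [ 0.5894 -0.1857  0.074 ]
[238 333  16  24  70] [249.42857143 348.64285714] [ 0.4732 -0.3013  0.074 ]
[265 334   3  16  33] [265.6969697  342.06060606] [ 0.5015 -0.2941  0.074 ]
[159 349  18   8 105] [167.95238095 353.23809524] [ 0.3411 -0.2839  0.074 ]
[189 349  41   8 183] [213.56284153 353.63387978] [ 0.4138 -0.2993  0.074 ]
[   0  367  512   17 8572] [252.76376575 375.12319179] [ 0.4678 -0.3539  0.074 ]
```

View pics/w1.png

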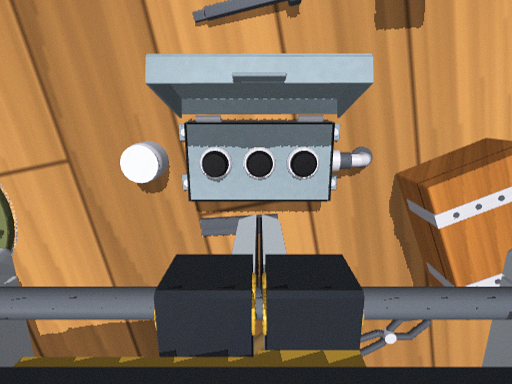

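The wrist view shows the caps at (215,164), (259,163) and (303,163). The cover leans back above them and the fingers are closed at the lower centre. The caps map to about (.489,.004), (.549,-.008) and (.609,-.020), and the spacing comes out near the given 62 mm.

```bash
python3 -m creep '{"translation":[[0,1,-40],[0,1,-80],[0,1,-120],[0,1,-155],[0,1,-185]],"yaw":[0,0,0,0,0],"gripper":[255,255,255,255,255]}'
python3 -m creep '{"translation":[[0,0,-15],[0,0,-30],[0,0,-35],[0,0,-35]],"yaw":[0,0,0,0],"gripper":[255,255,255,255]}'
python3 -m creep '{"translation":[[0,0,-1],[0,0,-2],[0,0,-2]],"yaw":[0,0,0],"gripper":[255,255,255]}'
```

```text
time_s: 2.23
ee_pos: [0.5475, -0.0056, 0.137]
eef_rot: [-3.14, -0.001, 1.374]
force: [0.5, 0.5, 0.2]
grip_width: 0.0004
time_s: 2.57
ee_pos: [0.5468, -0.0046, 0.1015]
eef_rot: [-3.138, -0.0, 1.375]
force: [0.3, 0.4, -0.0]
grip_width: 0.0005
time_s: 2.82
ee_pos: [0.5471, -0.0044, 0.1003]
eef_rot: [-3.139, -0.001, 1.376]
force: [0.6, -0.4, 0.4]
grip_width: 0.0001
```

```bash
python3 -m creep '{"translation":[[2,-3,-1],[2,-3,-2],[2,-3,-3]],"yaw":[0,0,0],"gripper":[255,255,255]}'
python3 -m creep '{"translation":[[0,0,-1],[0,0,-1]],"yaw":[0,0],"gripper":[255,255]}'
python3 -m creep '{"translation":[[0,0,-1],[0,0,-1]],"yaw":[0,0],"gripper":[255,255]}'
```

```text
time_s: 3.07
ee_pos: [0.5493, -0.0076, 0.0975]
eef_rot: [-3.14, -0.001, 1.375]
force: [0.2, -0.5, 0.3]
grip_width: 0.0004
time_s: 3.23
ee_pos: [0.5493, -0.0077, 0.0963]
eef_rot: [-3.14, -0.001, 1.375]
force: [-0.5, 0.5, 0.6]
grip_width: 0.0007
time_s: 3.4
ee_pos: [0.5491, -0.0077, 0.0951]
eef_rot: [-3.139, -0.001, 1.375]
force: [0.6, 0.2, -1.7]
grip_width: 0.0011
```

```bash
for i in 1 ; do python3 -m creep '{"translation":[[0,0,-1],[0,0,-1]],"yaw":[0,0],"gripper":[255,255]}'; done
python3 -m creep '{"translation":[[0,0,-1],[0,0,-1]],"yaw":[0,0],"gripper":[255,255]}'
```

```text
time_s: 3.57
ee_pos: [0.549, -0.0077, 0.0939]
eef_rot: [-3.139, -0.001, 1.375]
force: [0.0, -0.2, 0.8]
grip_width: 0.0003
time_s: 3.73
ee_pos: [0.549, -0.0076, 0.0927]
eef_rot: [-3.139, -0.001, 1.375]
force: [0.3, -0.3, -0.3]
grip_width: 0.0001
```

```bash
python3 -m creep '{"translation":[[0,0,-1],[0,0,-1]],"yaw":[0,0],"gripper":[255,255]}'
python3 -m creep '{"translation":[[0,0,-0.5],[0,0,-0.5]],"yaw":[0,0],"gripper":[255,255]}'

```

```text
time_s: 3.9
ee_pos: [0.5489, -0.0076, 0.0915]
eef_rot: [-3.139, -0.0, 1.375]
force: [-0.8, 0.8, 0.2]
grip_width: 0.0008
time_s: 4.07
ee_pos: [0.5489, -0.0076, 0.0911]
eef_rot: [-3.139, -0.0, 1.375]
force: [0.1, -0.6, 2.8]
grip_width: 0.0006
```

```bash
python3 -m creep '{"translation":[[0,0,10],[-20,4,15],[-50,10,15],[-60,12,12],[-60,12,9]],"yaw":[0,0,0,0,0],"gripper":[255,255,255,255,255]}'
python3 -m creep '{"translation":[[0,0,-1],[0,0,-1]],"yaw":[0,0],"gripper":[255,255]}'
python3 -m creep '{"translation":[[0,0,-1],[0,0,-1]],"yaw":[0,0],"gripper":[255,255]}'
```

```text
time_s: 4.48
ee_pos: [0.4877, 0.0047, 0.101]
eef_rot: [-3.139, -0.001, 1.376]
force: [0.3, 0.5, 0.2]
grip_width: 0.0007
time_s: 4.65
ee_pos: [0.4884, 0.0046, 0.1003]
eef_rot: [-3.14, -0.001, 1.376]
force: [0.9, 0.1, -0.3]
grip_width: 0.0006
time_s: 4.82
ee_pos: [0.489, 0.0045, 0.0992]
eef_rot: [-3.14, -0.001, 1.375]
force: [0.2, 0.6, -0.2]
grip_width: 0.0001
```

```bash
python3 -m creep '{"translation":[[0,0,-1.5],[0,0,-2.5]],"yaw":[0,0],"gripper":[255,255]}'
python3 -m creep '{"translation":[[0,0,-1],[0,0,-1]],"yaw":[0,0],"gripper":[255,255]}'
python3 -m creep '{"translation":[[0,0,-0.5],[0,0,-0.5]],"yaw":[0,0],"gripper":[255,255]}'
```

```text
time_s: 4.98
ee_pos: [0.4894, 0.0044, 0.0965]
eef_rot: [-3.14, -0.001, 1.375]
force: [0.3, -0.8, 0.1]
grip_width: 0.0004
time_s: 5.15
ee_pos: [0.4894, 0.0043, 0.0953]
eef_rot: [-3.14, -0.001, 1.375]
force: [-0.1, 0.0, -0.2]
grip_width: 0.0
time_s: 5.32
ee_pos: [0.4895, 0.0043, 0.0949]
eef_rot: [-3.14, -0.001, 1.375]
force: [-0.9, -0.3, 4.3]
grip_width: 0.0001
```

The near cap's top is 4 mm higher than the middle one's, so it is out (OFF). Next is the far cap.

```bash
python3 -m creep '{"translation":[[0,0,10],[30,-6,15],[70,-14,15],[108,-21,13],[121,-24,9]],"yaw":[0,0,0,0,0],"gripper":[255,255,255,255,255]}'
python3 -m creep '{"translation":[[0,0,-1],[0,0,-1]],"yaw":[0,0],"gripper":[255,255]}'
```

```text
time_s: 5.73
ee_pos: [0.6141, -0.0206, 0.1051]
eef_rot: [3.14, -0.001, 1.375]
force: [-3.1, -0.2, 0.0]
grip_width: 0.0002
time_s: 5.9
ee_pos: [0.614, -0.0206, 0.1039]
eef_rot: [3.141, -0.001, 1.375]
force: [-0.6, 0.6, -0.5]
grip_width: 0.0004
```

```bash
python3 -m creep '{"translation":[[-3,1,-2],[-4,1,-5],[-4,1,-7]],"yaw":[0,0,0],"gripper":[255,255,255]}'
python3 -m creep '{"translation":[[0,0,-0.5],[0,0,-1]],"yaw":[0,0],"gripper":[255,255]}'
python3 -m creep '{"translation":[[0,0,-0.5],[0,0,-0.5]],"yaw":[0,0],"gripper":[255,255]}'
```

```text
time_s: 6.15
ee_pos: [0.609, -0.0193, 0.0971]
eef_rot: [3.141, -0.001, 1.375]
force: [0.4, 0.2, -0.2]
grip_width: 0.0006
time_s: 6.32
ee_pos: [0.6086, -0.0191, 0.0963]
eef_rot: [3.141, -0.001, 1.375]
force: [-0.1, -0.3, -0.1]
grip_width: 0.0002
time_s: 6.48
ee_pos: [0.6085, -0.0191, 0.0959]
eef_rot: [3.141, -0.001, 1.375]
force: [0.4, -0.5, -0.1]
grip_width: 0.001
```

```bash
python3 -m creep '{"translation":[[0,0,-0.5],[0,0,-1]],"yaw":[0,0],"gripper":[255,255]}'
python3 -m creep '{"translation":[[0,0,-0.5],[0,0,-0.5]],"yaw":[0,0],"gripper":[255,255]}'
python3 -m creep '{"translation":[[0,0,-0.5],[0,0,-0.5]],"yaw":[0,0],"gripper":[255,255]}'
```

```text
time_s: 6.65
ee_pos: [0.6086, -0.0191, 0.0949]
eef_rot: [3.141, -0.001, 1.375]
force: [-0.3, 0.3, 1.0]
grip_width: 0.0001
time_s: 6.82
ee_pos: [0.6086, -0.0191, 0.0943]
eef_rot: [3.141, -0.001, 1.375]
force: [-0.1, -0.7, -0.2]
grip_width: 0.0004
time_s: 6.98
ee_pos: [0.6085, -0.0191, 0.0937]
eef_rot: [3.141, -0.001, 1.375]
force: [-0.2, 0.1, 0.4]
grip_width: 0.0005
```

```bash
python3 -m creep '{"translation":[[0,0,-1],[0,0,-2]],"yaw":[0,0],"gripper":[255,255]}'
python3 -m creep '{"translation":[[0,0,-0.6],[0,0,-0.6]],"yaw":[0,0],"gripper":[255,255]}'
python3 -m creep '{"translation":[[0,0,-0.4],[0,0,-0.4]],"yaw":[0,0],"gripper":[255,255]}'
```

```text
time_s: 7.15
ee_pos: [0.6085, -0.0191, 0.0916]
eef_rot: [3.141, -0.001, 1.375]
force: [-0.3, 0.4, -0.4]
grip_width: 0.0007
time_s: 7.32
ee_pos: [0.6085, -0.0191, 0.0911]
eef_rot: [3.141, -0.001, 1.375]
force: [-0.8, 0.8, 2.4]
grip_width: 0.0005
time_s: 7.48
ee_pos: [0.6086, -0.0191, 0.091]
eef_rot: [3.141, -0.001, 1.375]
force: [-1.7, -0.1, 5.0]
grip_width: 0.0006
```

The far cap is ON, with contact at .091. I'll press it gradually.

```bash
python3 -m creep '{"translation":[[0,0,-1],[0,0,-2]],"yaw":[0,0],"gripper":[255,255]}'
python3 -m creep '{"translation":[[0,0,-0.8],[0,0,-1.5]],"yaw":[0,0],"gripper":[255,255]}'
```

```text
time_s: 7.65
ee_pos: [0.6086, -0.0191, 0.0895]
eef_rot: [3.141, -0.001, 1.375]
force: [-3.1, 0.6, 7.5]
grip_width: 0.0007
time_s: 7.82
ee_pos: [0.6086, -0.0191, 0.0886]
eef_rot: [3.141, -0.001, 1.375]
force: [-4.5, 0.5, 9.4]
grip_width: 0.0007
```

```bash
python3 -m creep '{"translation":[[0,0,-0.7],[0,0,-0.7]],"yaw":[0,0],"gripper":[255,255]}'
```

```text
time_s: 7.98
ee_pos: [0.6086, -0.0191, 0.0884]
eef_rot: [3.14, -0.001, 1.375]
force: [-4.3, -0.8, 8.1]
grip_width: 0.0004
```

```bash
python3 -m creep '{"translation":[[0,0,-1.5],[0,0,-2]],"yaw":[0,0],"gripper":[255,255]}'
```

```text
time_s: 8.15
ee_pos: [0.6086, -0.0191, 0.087]
eef_rot: [3.14, -0.001, 1.375]
force: [-4.7, 0.5, 10.4]
grip_width: 0.0004
```

```bash
python3 -m creep '{"translation":[[0,0,-1.5],[0,0,-1.5]],"yaw":[0,0],"gripper":[255,255]}'
```

```text
time_s: 8.32
ee_pos: [0.6086, -0.0191, 0.0861]
eef_rot: [3.14, -0.001, 1.375]
force: [-5.2, -0.4, 10.4]
grip_width: 0.0008
```

```bash
python3 -m creep '{"translation":[[0,0,-1.5],[0,0,-1.5]],"yaw":[0,0],"gripper":[255,255]}'
```

```text
time_s: 8.48
ee_pos: [0.6086, -0.0191, 0.0856]
eef_rot: [3.14, -0.001, 1.375]
force: [-7.2, 1.0, 12.5]
grip_width: 0.0002
```

```bash
python3 -m creep '{"translation":[[0,0,-1.5],[0,0,-1.5]],"yaw":[0,0],"gripper":[255,255]}'
```

```text
time_s: 8.65
ee_pos: [0.6087, -0.0191, 0.0855]
eef_rot: [3.139, -0.001, 1.375]
force: [-8.1, -0.4, 16.4]
grip_width: 0.0004
```

Hard stop: 16 N with no further travel. I'll lift off and feel it again.

```bash
python3 -m creep '{"translation":[[0,0,6],[0,0,14],[0,0,14]],"yaw":[0,0,0],"gripper":[255,255,255]}'
python3 -m creep '{"translation":[[0,0,-1.5],[0,0,-3],[0,0,-3]],"yaw":[0,0,0],"gripper":[255,255,255]}'
```

```text
time_s: 8.9
ee_pos: [0.6093, -0.0192, 0.101]
eef_rot: [3.137, -0.001, 1.375]
force: [-0.2, -0.3, -0.2]
grip_width: 0.0009
time_s: 9.15
ee_pos: [0.609, -0.0191, 0.0971]
eef_rot: [3.138, -0.001, 1.375]
force: [0.3, -0.6, 0.2]
grip_width: 0.0003
```

```bash
python3 -m creep '{"translation":[[0,0,-0.6],[0,0,-0.6]],"yaw":[0,0],"gripper":[255,255]}'
python3 -m creep '{"translation":[[0,0,-0.6],[0,0,-0.6]],"yaw":[0,0],"gripper":[255,255]}'
```

```text
time_s: 9.32
ee_pos: [0.6087, -0.0191, 0.0959]
eef_rot: [3.139, -0.001, 1.375]
force: [0.2, -1.4, -0.1]
grip_width: 0.0007
time_s: 9.48
ee_pos: [0.6088, -0.0191, 0.0953]
eef_rot: [3.139, -0.001, 1.375]
force: [-0.1, -0.4, 1.6]
grip_width: 0.0002
```

```bash
python3 -m creep '{"translation":[[0,0,-0.4],[0,0,-0.4]],"yaw":[0,0],"gripper":[255,255]}'
python3 -m creep '{"translation":[[0,0,10],[-20,4,15],[-50,10,14],[-60,11.5,8],[-60,11.5,3]],"yaw":[0,0,0,0,0],"gripper":[255,255,255,255,255]}'
```

```text
time_s: 9.65
ee_pos: [0.6088, -0.0191, 0.0951]
eef_rot: [3.139, -0.001, 1.375]
force: [-2.0, -0.1, 4.9]
grip_width: 0.0004
time_s: 10.07
ee_pos: [0.5475, -0.0072, 0.0987]
eef_rot: [3.139, -0.001, 1.376]
force: [-0.4, -0.9, 0.0]
grip_width: 0.0004
```

```bash
python3 -m creep '{"translation":[[0,0,-1],[0,0,-2],[0,0,-3],[0,0,-4]],"yaw":[0,0,0,0],"gripper":[255,255,255,255]}'
```

```text
time_s: 10.4
ee_pos: [0.5481, -0.0074, 0.0947]
eef_rot: [3.138, -0.001, 1.376]
force: [0.4, -0.1, 0.4]
grip_width: 0.0003
```

The far cap is confirmed out. Next is the middle press: target about .0856, in the same steps.

```bash
python3 -m creep '{"translation":[[0.5,0,-1.5],[1,0,-3],[1,0,-4]],"yaw":[0,0,0],"gripper":[255,255,255]}'
python3 -m creep '{"translation":[[0,0,-1],[0,0,-2],[0,0,-3]],"yaw":[0,0,0],"gripper":[255,255,255]}'
```

```text
time_s: 10.65
ee_pos: [0.5495, -0.0075, 0.0908]
eef_rot: [3.138, -0.001, 1.376]
force: [-1.5, 0.4, 7.6]
grip_width: 0.0005
time_s: 10.9
ee_pos: [0.5496, -0.0075, 0.0883]
eef_rot: [3.138, -0.001, 1.376]
force: [-4.4, 0.6, 9.8]
grip_width: 0.0004
```

```bash
python3 -m creep '{"translation":[[0,0,-1.5],[0,0,-2]],"yaw":[0,0],"gripper":[255,255]}'
```

```text
time_s: 11.07
ee_pos: [0.5496, -0.0075, 0.0869]
eef_rot: [3.138, -0.001, 1.376]
force: [-5.6, 0.1, 10.7]
grip_width: 0.0005
```

```bash
python3 -m creep '{"translation":[[0,0,-1.5],[0,0,-1.5]],"yaw":[0,0],"gripper":[255,255]}'
```

```text
time_s: 11.23
ee_pos: [0.5496, -0.0075, 0.086]
eef_rot: [3.138, -0.001, 1.376]
force: [-5.0, 0.3, 9.6]
grip_width: 0.0004
```

```bash
python3 -m creep '{"translation":[[0,0,-1.5],[0,0,-1.5]],"yaw":[0,0],"gripper":[255,255]}'
```

```text
time_s: 11.4
ee_pos: [0.5497, -0.0075, 0.0855]
eef_rot: [3.138, -0.001, 1.376]
force: [-7.1, 0.3, 15.1]
grip_width: 0.0005
```

```bash
python3 -m creep '{"translation":[[0,0,-1.4],[0,0,-1.4]],"yaw":[0,0],"gripper":[255,255]}'
python3 -m creep '{"translation":[[0,0,6],[0,0,14],[0,0,14]],"yaw":[0,0,0],"gripper":[255,255,255]}'
python3 -m creep '{"translation":[[0,0,-1.5],[0,0,-3],[0,0,-4]],"yaw":[0,0,0],"gripper":[255,255,255]}'
```

```text
time_s: 11.57
ee_pos: [0.5497, -0.0075, 0.0854]
eef_rot: [3.138, -0.001, 1.376]
force: [-10.5, 0.1, 18.0]
grip_width: 0.0008
time_s: 11.82
ee_pos: [0.5505, -0.0075, 0.1009]
eef_rot: [3.136, -0.001, 1.376]
force: [-0.5, 0.4, 0.4]
grip_width: 0.0006
time_s: 12.07
ee_pos: [0.5502, -0.0075, 0.0963]
eef_rot: [3.137, -0.001, 1.376]
force: [-0.3, -0.3, -0.3]
grip_width: 0.0001
```

```bash
python3 -m creep '{"translation":[[0,0,-0.8],[0,0,-0.8]],"yaw":[0,0],"gripper":[255,255]}'
python3 -m creep '{"translation":[[0,0,-0.4],[0,0,-0.4]],"yaw":[0,0],"gripper":[255,255]}'
```

```text
time_s: 12.23
ee_pos: [0.5502, -0.0075, 0.0952]
eef_rot: [3.137, -0.001, 1.376]
force: [-0.8, -0.4, 3.9]
grip_width: 0.0003
time_s: 12.4
ee_pos: [0.5502, -0.0076, 0.0948]
eef_rot: [3.137, -0.001, 1.376]
force: [-1.4, 0.8, 5.1]
grip_width: -0.0001
```

All three caps are out at the same touch height (~.095). Next I lift, go over behind the cover (its edge is at station y≈124, z≈170) and lower the closed fingertips behind it.

```bash
python3 -m creep '{"translation":[[0,0,20],[0,0,60],[0,0,100],[0,0,140],[0,0,165]],"yaw":[0,0,0,0,0],"gripper":[255,255,255,255,255]}'
python3 -m creep '{"translation":[[6,30,0],[14,70,0],[22,110,0],[29,147,0],[29,147,0]],"yaw":[0,0,0,0,0],"gripper":[255,255,255,255,255]}'
python3 -c "
from h import *
c=wrist('w2')
from station import ctrl
c=ctrl.camera('scene'); cv2.imwrite('pics/s2.png',cv2.resize(c['pixels'][110:290,150:390,::-1],(800,600)))"
```

```text
time_s: 12.82
ee_pos: [0.5506, -0.0075, 0.2639]
eef_rot: [3.133, -0.001, 1.376]
force: [0.4, 0.6, 0.7]
grip_width: 0.0003
time_s: 13.23
ee_pos: [0.5796, 0.1449, 0.2631]
eef_rot: [3.134, -0.002, 1.38]
force: [-0.3, -0.3, -0.7]
grip_width: 0.0006
cam at [0.591 0.215 0.425] axis [-0.04  -0.243 -0.969]
```

View pics/s2.png

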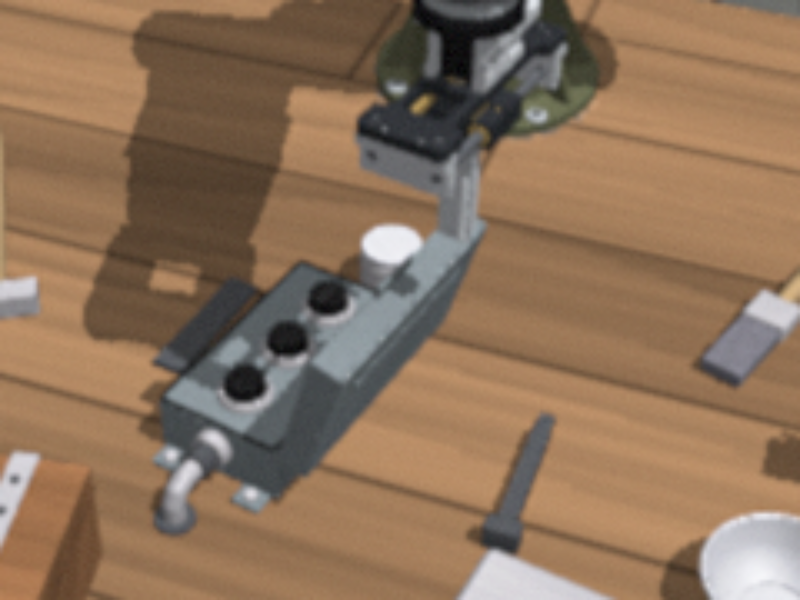

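The scene crop shows all three caps standing alike. The fingers, near (460,235), are over the cover's free edge. I'll check the geometry numerically before lowering.

```bash
python3 - <<'E'
from h import *
from station import ctrl
s=load("scene"); o=ctrl.get_obs(); e=np.array([.981,-.195]);n=np.array([.195,.981]); mid=np.array([.5498,-.0077])
def pj(P):
    q=s["R"]@P+s["t"]; u=np.array([s["fx"]*q[0]/q[2]+s["cx"],s["fy"]*q[1]/q[2]+s["cy"]]); return (u-[150,110])*[800/240,600/180]
print("tip",pj(o["ee_pos"]-[0,0,.019]))
th=1.86; d=np.array([-np.cos(th),np.sin(th)]);nn=np.array([np.sin(th),np.cos(th)])
for x in(-.109,.109):
    for a,b in((.1245,.0275),(.1265,0)):
        yz=np.array([.0625,.059])+a*d+b*nn; p=mid+x*e+yz[0]*n; print(x,yz,pj(np.r_[p,yz[1]]))
print("tool in station", (o["ee_pos"][:2]-mid)@np.c_[e,n])
w=load("w2"); P=cloud(w).reshape(-1,3); xs=(P[:,:2]-mid)@e; y=(P[:,:2]-mid)@n; z=P[:,2]
m=(xs>.04)&(xs<.105)&(z>.07)&(z<.21)&(y>.03)&(y<.2)
for a in np.arange(.075,.21,.012):
    k=m&(abs(z-a)<.006)
    if k.sum(): print(round(a,3),k.sum(),np.round(np.percentile(y[k],[1,50,99]),4))
E
```

```text
tip [453.39011839 232.81357866]
-0.109 [0.124364   0.17048698] [487.02612123 221.33903559]
-0.109 [0.09857642 0.18024662] [459.60471825 201.46499007]
0.109 [0.124364   0.17048698] [342.58047064 381.01897685]
0.109 [0.09857642 0.18024662] [312.29772722 358.01425117]
tool in station [1.09887253e-04 1.51157776e-01]
0.075 14 [0.0974 0.098  0.0982]
0.087 35 [0.0983 0.1002 0.1008]
0.099 53 [0.1017 0.1043 0.1053]
0.111 54 [0.1057 0.1086 0.1097]
0.123 56 [0.1095 0.1124 0.1132]
0.135 61 [0.1129 0.1159 0.1166]
0.147 101 [0.1162 0.1172 0.1182]
0.159 113 [0.1192 0.1201 0.1227]
0.171 1579 [0.1043 0.1158 0.1245]
0.183 470 [0.0969 0.1029 0.1106]
```

The model agrees with the close view: edge y≈.124, z≈.171, so θ≈1.86. I'll lower behind the cover, then push along the arc.

```bash
python3 -m creep '{"translation":[[0,0,-30],[0,0,-60],[0,0,-80],[0,0,-80]],"yaw":[0,0,0,0],"gripper":[255,255,255,255]}'
python3 -m creep '{"translation":[[-0.6,-3,0],[-1.2,-6,0],[-2,-10,0],[-2.4,-12,0]],"yaw":[0,0,0,0],"gripper":[255,255,255,255]}'
python3 -m creep '{"translation":[[-0.6,-3,0],[-1.2,-6,0],[-1.8,-9,0]],"yaw":[0,0,0],"gripper":[255,255,255]}'
```

```text
time_s: 13.67
ee_pos: [0.5777, 0.1388, 0.1789]
eef_rot: [3.141, 0.002, 1.377]
force: [-0.3, -0.1, -0.1]
grip_width: 0.0002
time_s: 14.0
ee_pos: [0.5757, 0.126, 0.1803]
eef_rot: [3.138, 0.001, 1.376]
force: [0.5, 1.1, 0.4]
grip_width: 0.0008
time_s: 14.25
ee_pos: [0.5744, 0.1174, 0.1816]
eef_rot: [3.136, -0.001, 1.376]
force: [0.2, 5.7, 4.3]
grip_width: 0.0002
```

```bash
python3 -m creep '{"translation":[[-1,-5,0],[-2,-10,1],[-3,-15,1],[-4,-20,2],[-5,-25,2]],"yaw":[0,0,0,0,0],"gripper":[255,255,255,255,255]}'
python3 -c "
from station import ctrl
import numpy as np
o=ctrl.get_obs();p=o['ee_pos'][:2]-[.5498,-.0077];print('x %.4f y %.4f z %.4f'%(p@[.981,-.195],p@[.195,.981],o['ee_pos'][2]))"
```

```text
time_s: 14.67
ee_pos: [0.5694, 0.0919, 0.184]
eef_rot: [3.136, -0.001, 1.376]
force: [0.7, 3.0, 2.2]
grip_width: 0.0006
x -0.0002 y 0.1016 z 0.1840
```

```bash
python3 -m creep '{"translation":[[-1,-5,1],[-2,-10,2],[-3,-15,3],[-4,-20,3.5],[-5,-26,3.5]],"yaw":[0,0,0,0,0],"gripper":[255,255,255,255,255]}'
python3 -m creep '{"translation":[[-1,-5,0],[-2,-10,0],[-3,-15,0],[-4,-20,-1],[-5,-25,-1.5]],"yaw":[0,0,0,0,0],"gripper":[255,255,255,255,255]}'
cat > p.py <<'E'
from station import ctrl
import numpy as np
o=ctrl.get_obs();p=o['ee_pos'][:2]-[.5498,-.0077];print('x %.4f y %.4f z %.4f'%(p@[.981,-.195],p@[.195,.981],o['ee_pos'][2]))
E
python3 p.py
```

```text
time_s: 15.08
ee_pos: [0.5642, 0.0654, 0.1875]
eef_rot: [3.136, -0.001, 1.376]
force: [-0.5, 2.7, 2.9]
grip_width: 0.0002
time_s: 15.5
ee_pos: [0.559, 0.0399, 0.1857]
eef_rot: [3.136, -0.001, 1.376]
force: [0.7, 1.6, 0.7]
grip_width: 0.0004
x -0.0002 y 0.0485 z 0.1857
```

```bash
python3 -m creep '{"translation":[[-1,-5,-1],[-2,-11,-3],[-3,-16,-5],[-4,-21,-7],[-5,-26,-9]],"yaw":[0,0,0,0,0],"gripper":[255,255,255,255,255]}'
python3 p.py
```

```text
time_s: 15.92
ee_pos: [0.5539, 0.0134, 0.1765]
eef_rot: [3.136, -0.001, 1.376]
force: [-0.5, 2.3, 0.5]
grip_width: 0.0004
x -0.0001 y 0.0215 z 0.1765
```

```bash
python3 -m creep '{"translation":[[-1,-5,-3],[-2,-10,-6],[-3,-15,-10],[-4,-20,-14],[-5,-25,-18]],"yaw":[0,0,0,0,0],"gripper":[255,255,255,255,255]}'
python3 p.py
```

```text
time_s: 16.33
ee_pos: [0.5487, -0.0122, 0.1581]
eef_rot: [3.136, -0.0, 1.376]
force: [-0.1, 1.4, 0.0]
grip_width: 0.0004
x -0.0002 y -0.0046 z 0.1581
```

```bash
python3 -m creep '{"translation":[[-1,-4,-4],[-2,-7,-8],[-3,-11,-12],[-3,-14,-17],[-3.5,-17,-21]],"yaw":[0,0,0,0,0],"gripper":[255,255,255,255,255]}'
python3 p.py; python3 -c "
from h import *
from station import ctrl
c=ctrl.camera('scene'); cv2.imwrite('pics/s3.png',cv2.resize(c['pixels'][110:290,150:390,::-1],(800,600)))"
```

```text
time_s: 16.75
ee_pos: [0.5451, -0.0296, 0.1364]
eef_rot: [3.137, -0.0, 1.376]
force: [-1.1, 0.8, 0.5]
grip_width: 0.0006
x -0.0003 y -0.0224 z 0.1364
```

View pics/s3.png

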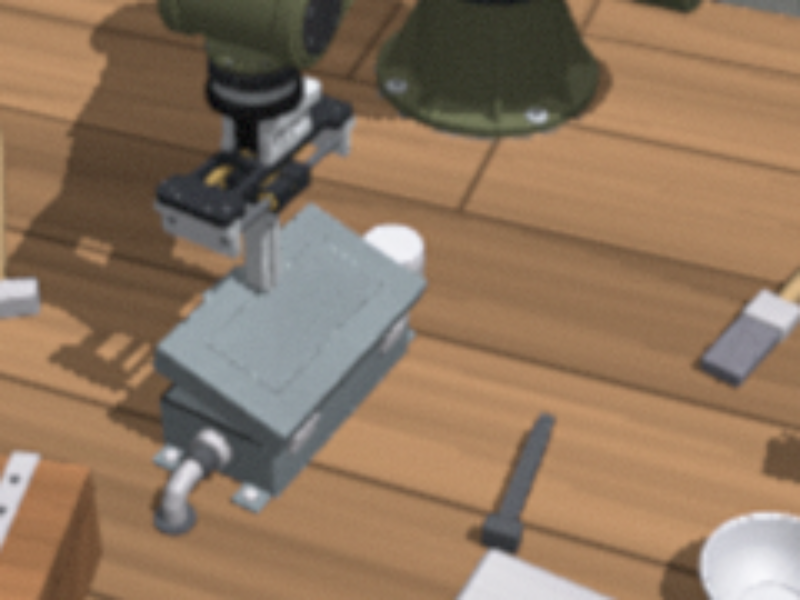

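The scene crop shows the cover partly closed, with the fingertips on its outer face near the free edge (265,285). The tin and the others are in place. I'll go on more slowly.

```bash
python3 -m creep '{"translation":[[-0.4,-2,-3],[-0.8,-4,-6],[-1,-5,-9],[-1.3,-6,-12],[-1.5,-7,-14]],"yaw":[0,0,0,0,0],"gripper":[255,255,255,255,255]}'
python3 -m creep '{"translation":[[-0.2,-1,-2],[-0.4,-2,-4],[-0.6,-3,-6],[-0.8,-4,-8],[-1,-5,-10]],"yaw":[0,0,0,0,0],"gripper":[255,255,255,255,255]}'
python3 p.py
```

```text
time_s: 17.22
ee_pos: [0.5433, -0.037, 0.1214]
eef_rot: [3.138, -0.0, 1.376]
force: [0.2, 0.2, 1.2]
grip_width: 0.0009
time_s: 17.63
ee_pos: [0.5422, -0.042, 0.1112]
eef_rot: [3.138, -0.0, 1.376]
force: [-0.0, 0.1, 0.3]
grip_width: 0.0004
x -0.0007 y -0.0352 z 0.1112
```

```bash
python3 -m creep '{"translation":[[0,0,-1],[0,0,-2],[0,0,-3]],"yaw":[0,0,0],"gripper":[255,255,255]}'
python3 -m creep '{"translation":[[0,0,-0.5],[0,0,-1]],"yaw":[0,0],"gripper":[255,255]}'
```

```text
time_s: 17.88
ee_pos: [0.5422, -0.0421, 0.1081]
eef_rot: [3.138, 0.0, 1.376]
force: [-0.2, -1.2, 0.9]
grip_width: 0.0003
time_s: 18.05
ee_pos: [0.5423, -0.0422, 0.1072]
eef_rot: [3.138, 0.0, 1.376]
force: [-3.0, -0.4, 7.3]
grip_width: 0.0006
```

```bash
python3 -m creep '{"translation":[[0,0,-0.7],[0,0,-1]],"yaw":[0,0],"gripper":[255,255]}'
```

```text
time_s: 18.22
ee_pos: [0.5423, -0.0422, 0.1071]
eef_rot: [3.137, 0.0, 1.376]
force: [-6.7, -0.9, 14.3]
grip_width: 0.0003
```

The cover is on its stop: tip at .0881 against the given 88 mm, at 14 N. Lifting away and checking.

```bash
python3 -m creep '{"translation":[[0,0,5],[0,0,30],[0,0,70],[0,0,110],[0,0,145]],"yaw":[0,0,0,0,0],"gripper":[255,255,255,255,255]}'
python3 -m creep '{"translation":[[-10,-30,20],[-20,-65,40],[-30,-100,40],[-40,-130,40],[-40,-130,40]],"yaw":[0,0,0,0,0],"gripper":[255,255,255,255,255]}'
python3 - <<'E'
from h import *
from station import ctrl
c=ctrl.camera('scene'); cv2.imwrite('pics/s4.png',cv2.resize(c['pixels'][:,:,::-1],(800,600)))
for n in("top","scene"):
    c=ctrl.camera(n); P=cloud(c).reshape(-1,3); d=P[:,:2]-[.5498,-.0077]; x=d@[.981,-.195]; y=d@[.195,.981]
    m=(abs(x)<.1)&(abs(y)<.055)&(P[:,2]<.13)&(P[:,2]>.05)
    A=np.c_[x[m],y[m],np.ones(m.sum())]; print(n,m.sum(),np.linalg.lstsq(A,P[m,2],rcond=None)[0],np.median(P[m,2]))
E
```

```text
time_s: 18.63
ee_pos: [0.5422, -0.042, 0.2548]
eef_rot: [3.136, -0.0, 1.376]
force: [-0.2, 0.3, 0.8]
grip_width: 0.0005
time_s: 19.05
ee_pos: [0.5007, -0.176, 0.2952]
eef_rot: [3.136, 0.001, 1.372]
force: [-0.2, 0.1, -0.4]
grip_width: 0.0005
top 2575 [0.00102693 0.00072953 0.08865731] 0.08857130985326146
scene 1928 [-0.00011179 -0.00072239  0.08887429] 0.08888051652512818
```

View pics/s4.png

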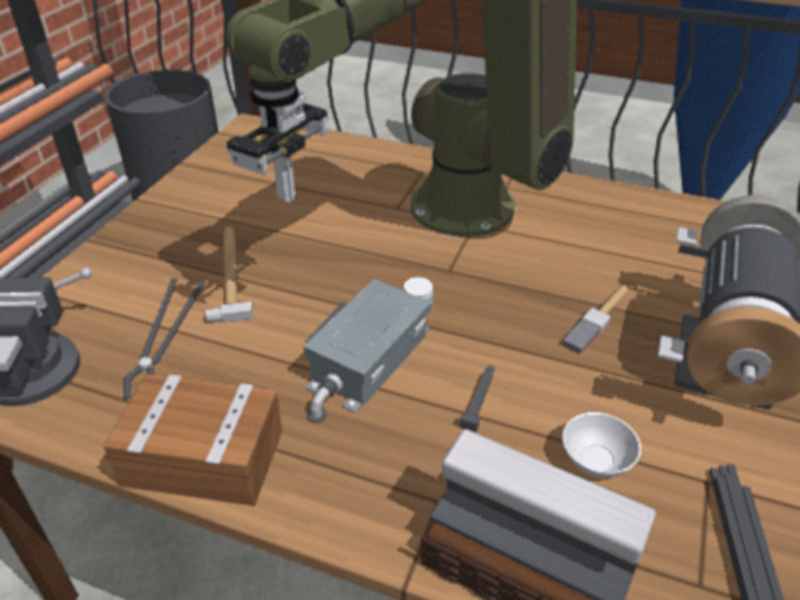

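The cover is flat (slope under 0.001 rad), with its top at 88.7 mm. The bystanders I can see are where they were in the first picture, and the robot is clear. Handing in.

```bash
python3 -c "
from station import ctrl
print(ctrl.hand_in())"
```

```text
the job is handed in; nothing more can be done
None
```

I switched off the two switches that were still on, left the third alone, and shut the cover; I handed in at about 19 s.

- **Switches:** The near switch was already out, so I only touched it (4.3 N). The middle and far ones were locked in, their tops 4 mm lower. I pressed each to its hard stop (peak readings 18 N and 16 N) and let go. A second touch found both out, at the near cap's height to within about 0.3 mm.
- **Cover:** I swung it down along its arc and seated it with 14 N. The fingertip stopped at 88.1 mm, against 88 mm for fully shut. After I backed away, the two fixed cameras read 88.6 and 88.9 mm, with tilt of about 0.001 rad or less.
- **Bench:** In the last picture the hammer, brush, bowl, tin, spike and tongs look unmoved. The bar stub is hidden behind the shut cover there, but nothing touched it.
- **Disagreements:** The scene camera placed the caps about 10 mm off the other two views along x, so I used the wrist view, and the touches agreed with it. During the hard presses the force reading also showed a sideways part of up to about 10 N, most likely because the fingertip could not slide on the cap.

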